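# Clear and reload the embossing die

## Task

The die still holds the last pressed disc, flush in its round nest. Knock it out with the ribbed lever at the side of the die, slide it clear onto the empty delivery table, then slide the plain wooden blank from the loading table into the nest so that it lies fully home, flat on the nest floor. Be gentle with the wood, and leave the cup, the spool and the long box where they are.

Things in the scene. Friction and masses are not known exactly. Their poses are not given: they have to be found in the camera images.
- die_set: lower half of a small steel die set, bolted to the bench: 176 mm square base plate, die face 42 mm above the bench with the round nest in its middle, two guide posts (18 mm thick, tops 88 mm above the bench) at x -74, y +74 and x +74, y -74 mm. Origin on the bench under the nest's centre. Loading table on its +y side, delivery table on its +x side, knock-out lever on its -y side.
- loading_table (a point): middle of the loading table's top, level with the die face, y +152 mm from the nest; axes as die_set. The table runs from y 66 to 238 mm of the nest and is open at its far end. Two guide bars, 10 mm wide and 12 mm high, taper from 121 mm apart at the far end to 95 mm beside the nest, where they end at y 58 mm.
- delivery_table (a point): middle of where a disc lies on the delivery table's top, level with the die face, x +125 mm from the nest; axes as die_set. The table runs from x 66 to 190 mm of the nest, 100 mm wide between 8 mm high side bars, closed at the far end by an 8 mm high lip whose inner face is at x 183 mm.
- nest (a point): centre of the nest's flat floor; axes as die_set. The nest is a round pocket 91.5 mm across and 8 mm deep, open at the top in the die face. In the middle of its floor is a 39 mm steel knock-out pad with a slightly domed top, level with the floor when down. The lever lifts the pad a little above the die face; it is stiff (5 to 10 N) and stays up until it is pressed down again.
- pressed_disc: light wooden disc, 90 mm across and 8 mm thick, with a pattern of dark pressed rings and dots on top; starts in the nest, its top flush with the die face. Origin at the centre of its underside, z up.
- blank: plain light wooden disc, 90 mm across and 8 mm thick, edges slightly broken; starts flat on the loading table. Origin at the centre of its underside, z up.
- cup_red: red cup, 82 mm wide, 93 mm high, standing on the bench; origin at the centre of its foot
- wick_spool: wooden spool of wick, 61 mm wide, 66 mm high, standing on the bench; origin at the centre of its foot
- strip_box: flat blue cardboard box, 170 x 38 x 18 mm, lying on the bench beyond the lever; origin at the centre of its underside
- tread (a point): where the middle of the lever's ribbed top stands while the lever is up: 158 mm from the nest on the -y side of the die, 32 mm above the bench (a point of the die: it does not follow the lever). The ribbed steel tread plate is 40 x 40 mm; pressed down by some millimetres to its stop it lifts the pad.
Not all that is in view belongs to the job. Leave any yellow look-alike of the pressed_disc alone. Leave any green look-alike of the blank alone.

How it is judged:
By the outcome, as a careful person would: the job done as asked, in the order asked, and still so for the second after the job is handed in, with the robot touching nothing.
It also fails if it takes over 72 s, if anything falls off the work surface, if the arm or the gripper's body presses on something with over 40 N, if the wrist force passes 120 N, or if a joint passes its speed limit or range.

## Robot

A 6-joint arm with a two-finger parallel gripper is mounted at the origin on the work surface; the furniture and walls round the work are solid. World frame = base frame: x ahead of the robot, y to its left, z up, the work surface at z = 0. Lengths are in mm, angles in degrees, forces in N, time in s.
With the tool pointing down it reaches from about 300 to 850 mm from the base axis. Payload 4.2 kg.
Tool frame: the origin (TCP) lies at the very end of the fingers, on their centre line; the grasp point (between the pads) lies 19 mm behind it; z points along the fingers, y is the line along which they close (so a half turn about z gives the same grasp; the last joint's range is limited). The gripper opens to 91 mm and grips with 3 to 60 N. Pads are 32 mm wide; open, the fingers measure 118 mm over their backs; the gripper's body (76 mm by 178 mm) begins 60 mm behind the grasp point.
Start: joints at [-72.708, 18.312, 89.639, -0, 72.044, -1.146], TCP at [181.862, -545.502, 181.176] pointing down, gripper open.
Joint ranges: [-177.97, 177.97], [-48.28, 115.42], [12.27, 149.76], [-77.06, 257.06], [2.81, 150.46], [-146.56, 146.56]. Speed limits (degrees/s): [147.25, 147.25, 180, 180, 180, 180].

## Interface

Orientations are given as [roll, pitch, yaw] about the fixed x, y, z axes, in that order (R = Rz(yaw) Ry(pitch) Rx(roll)).
In Python, from workcell import env, grab_frame gives the robot as it stands. The module is installed in compiled form; this text tells all that it offers.
- The arm moves only by the tool move_arm, never from a script. Its argument "plan" is a list of rows, each an object of numbers: "tx", "ty", "tz": the shift along the tool's x, y, z in cm; "wx", "wy", "wz": the turn, a rotation vector about the tool's x, y, z in rad. In form: [{"tx": .., "ty": .., "tz": .., "wx": .., "wy": .., "wz": ..}, ...]. A call has 1 to 12 rows; each row shifts and turns the commanded pose from where the row before left it, along the tool's axes as they then stand; what a row does not reach is not made up. A row lasts 1/12 s, in which the tool goes at most 41.7 mm and 7.16 degrees, less where a joint would pass 70% of its speed; a pose out of reach is approached as far as the arm can. A call is refused whole if a number of a shift passes 4.17 or a number of a turn 0.125, either way. A call with a gripper value outside its range is refused whole. "gripper" is the finger opening in cm, from 0 to 9.12, set as the call begins (left out, the last holds). The fingers move at their own pace and stop on an object; "force" is the grip in N (left out, the last holds). Time passes only in rows, so rows that do not move let the fingers close. It gives the time, the measured TCP pose, the force, the opening and the grip force at its end, in the units of the state.
- env.state(): the state, without advancing time (a new reading comes with each control period).
- grab_frame(name): name is "scene" or "top"; returns a dict with "color" (400x640x3 uint8, red, green, blue), "vfov" (degrees; the focal length in pixels is half the picture's height over the tangent of half this angle, whatever the lens; pixels are square), "cx", "cy" (the principal point, pixels), "k1" (the pictures are not rectified: a ray, as slopes to the right and down, at radius r is drawn at 1 + k1 r^2 times it, then the intrinsics apply), "view" (4x4, takes a point from world to camera coordinates). Camera axes: x right, y up, looking along -z (the intrinsics and any distortion apply to the point x, -y, -z); pixel columns grow to the right and rows downward; lengths in mm; the calibration is good to about 2 mm. A picture is of the moment at which its call begins. There is no depth.
- env.job_done(): hands the job in; it is judged then, once.
The state is a dict: "time_s": time; "qpos": joint angles; "qvel": joint speeds; "effort": joint torques, N m; "ee_pos": TCP position; "ee_rot": TCP orientation; "force": force on the tool from outside, world axes, zero at the start; "torque": the same for the moment, N m; "gripper_width": finger opening in mm; "gripper_force": force on a finger pad.
Only numpy, scipy, OpenCV 4.12 (cv2) and the standard library are available. Lean on these libraries where they do the work, as an engineer would, in place of code of your own. Each camera call takes 0.05 s, during which the arm holds its last target. There are 200 camera calls.

## Working session

There is one attempt and no reset: what is moved stays moved. The work goes in short steps, Python scripts to look and compute and a tool call to move; the robot and the scene stay as the last step left them, time stands still between calls to the robot, and variables do not carry over. Pictures are saved under pics/ and viewed, at most 10 in all, crops included, and the job is handed in when it is done.

Besides the shell and the picture viewer there is one more tool, called after "Request:" in YAML: its name, and indented under it one key for each argument. move_arm: Moves the arm, as the interface text tells. Its arguments: {"type":"object","properties":{"plan":{"type":"array","items":{"type":"object","properties":{"tx":{"type":"number"},"ty":{"type":"number"},"tz":{"type":"number"},"wx":{"type":"number"},"wy":{"type":"number"},"wz":{"type":"number"}}}},"gripper":{"type":"number"},"force":{"type":"number"}},"required":["plan"]}

```bash
mkdir -p pics
python3 - <<'E'
from workcell import env, grab_frame
import cv2,numpy as np
for n in("scene","top"):
    f=grab_frame(n); cv2.imwrite(f"pics/{n}0.png",f["color"][:,:,::-1]); print(n,f["vfov"],f["cx"],f["cy"],f["k1"],np.round(f["view"],4).tolist())
print(env.state())
E
```

```text
scene 45.273737949095164 323.8235007497936 194.4336608410035 -0.02365753687162739 [[0.3885, 0.9212, -0.0211, -317.7356], [-0.632, 0.2831, 0.7214, 304.9483], [0.6705, -0.2669, 0.6922, -1829.5227], [0.0, 0.0, 0.0, 1.0]]
top 50.638831110163245 317.8892570658309 202.41388927184775 -0.001087055683789292 [[-0.0194, -0.9997, -0.0118, 114.6922], [0.9983, -0.02, 0.054, -600.6085], [-0.0543, -0.0107, 0.9985, -1242.3205], [0.0, 0.0, 0.0, 1.0]]
{'time_s': 0.1, 'qpos': array([-7.27077164e+01,  1.83502925e+01,  8.96984562e+01,  1.41177110e-04,
        7.20411483e+01, -1.14573137e+00]), 'qvel': array([-0.01590426, -0.08664552, -0.16915379, -0.14095144,  0.06981946,
       -0.00058364]), 'effort': array([-1.74544624e-06, -4.13334703e+01, -2.32510704e+01,  7.28142704e-02,
        4.22784244e-02, -6.72023316e-05]), 'ee_pos': array([ 181.72195005, -545.02752076,  180.38766833]), 'ee_rot': array([-1.79910124e+02, -1.93173288e-03,  1.84379698e+01]), 'force': array([-0.05409623,  0.00234719, -0.03485445]), 'torque': array([0.01976599, 0.03183587, 0.03182596]), 'gripper_force': 0.0, 'gripper_width': 91.21374293138227}
```

View pics/scene0.png

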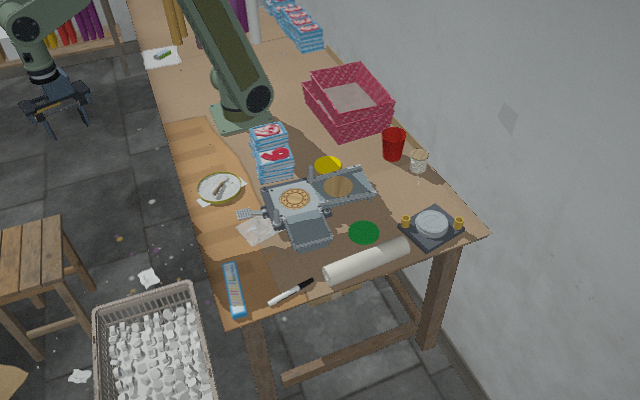

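View pics/top0.png

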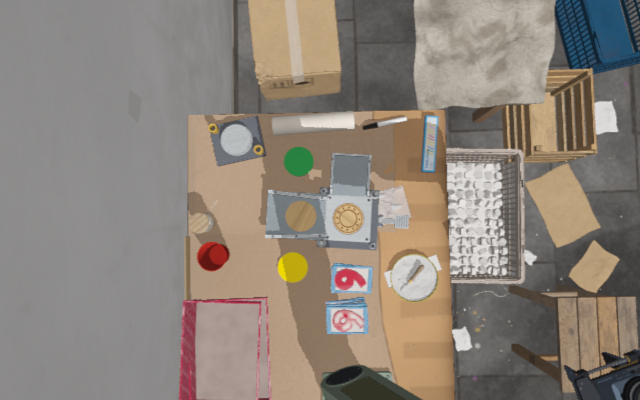

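The top view shows the pressed disc in the nest at about (348,218) and the blank at (301,216). The delivery table is up at (350,175), and the lever is to the right near (390,215). Scene view: disc at (295,198), blank (338,187), lever (245,213).

Run:
```python
import cv2,numpy as np
a=cv2.imread("pics/top0.png")[145:255,258:418]; a=cv2.resize(a,None,fx=5,fy=5,interpolation=cv2.INTER_CUBIC); cv2.imwrite("pics/tc.png",a)
a=cv2.imread("pics/scene0.png")[155:255,230:385]; a=cv2.resize(a,None,fx=5,fy=5,interpolation=cv2.INTER_CUBIC); cv2.imwrite("pics/sc.png",a)
```

```text
(no output)
```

View pics/tc.png

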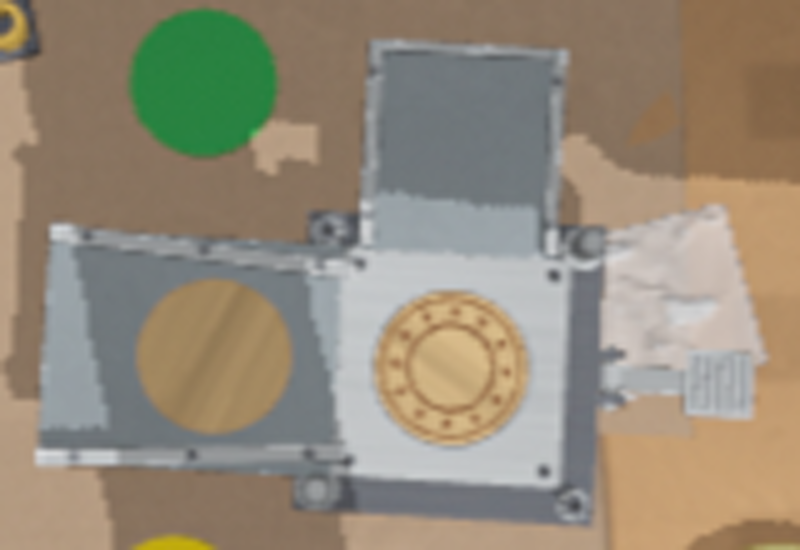

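View pics/sc.png

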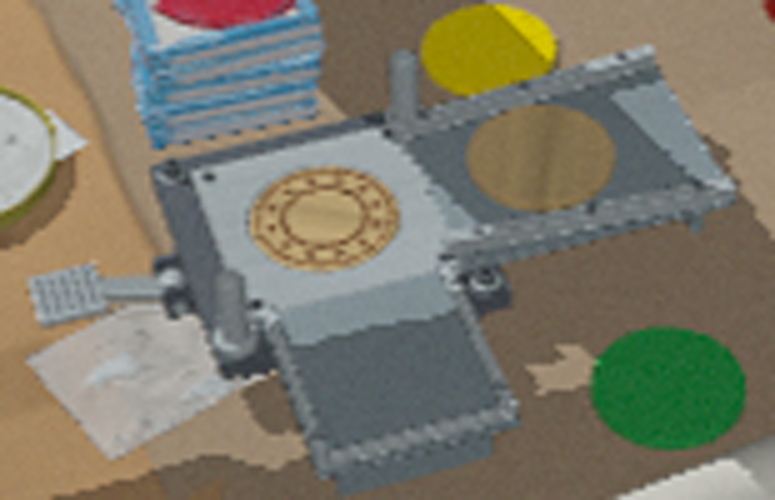

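The top crop shows the disc centred at (451,367) in the crop, so (348.2,218.4) in the full frame. The tread is at (720,383) → (402,221.6), and the posts are at lower left and upper right. In the scene crop, the tread is at (67,293) → (243.4,213.6).

```bash
cat > h.py <<'E'
import cv2,numpy as np
from workcell import env, grab_frame
def ray(f,u,v):
    fl=200/np.tan(np.radians(f["vfov"]/2)); d=np.array([(u-f["cx"])/fl,(v-f["cy"])/fl]); s=d.copy()
    for _ in range(8): s=d/(1+f["k1"]*(s@s))
    V=np.array(f["view"]); R=V[:3,:3]; return -R.T@V[:3,3], R.T@np.array([s[0],-s[1],-1.])
def plane(f,u,v,z):
    o,d=ray(f,u,v); return o+d*(z-o[2])/d[2]
def tri(f,p,g,q):
    o,d=ray(f,*p); a,b=ray(g,*q); t=np.linalg.lstsq(np.c_[d,-b],a-o,rcond=None)[0]
    P,Q=o+t[0]*d,a+t[1]*b; return (P+Q)/2,np.linalg.norm(P-Q)
def woodblobs(f,z,box=None,amin=250):
    """wood coloured round blobs: ellipse fit of convex hull cast on plane z"""
    h=cv2.cvtColor(f["color"],cv2.COLOR_RGB2HSV); m=cv2.inRange(h,(10,70,60),(24,255,255))
    if box: k=np.zeros_like(m); k[box[1]:box[3],box[0]:box[2]]=1; m*=k
    m=cv2.morphologyEx(m,cv2.MORPH_CLOSE,np.ones((3,3)))
    out=[]
    for c in cv2.findContours(m,cv2.RETR_EXTERNAL,cv2.CHAIN_APPROX_NONE)[0]:
        if cv2.contourArea(c)<amin: continue
        hu=cv2.convexHull(c)[:,0].astype(float); W=np.array([plane(f,*p,z)[:2] for p in hu]).astype(np.float32)
        (cx,cy),r=cv2.minEnclosingCircle(W); M=cv2.moments(c); out.append(((M["m10"]/M["m00"],M["m01"]/M["m00"]),(round(cx,1),round(cy,1),round(r,1)),cv2.contourArea(c)))
    return out
E
python3 - <<'E'
from h import *
t=grab_frame("top"); s=grab_frame("scene")
B=woodblobs(t,42,(330,195,375,240))+woodblobs(t,50,(280,195,320,236)); C=woodblobs(s,42,(275,185,313,212))+woodblobs(s,50,(322,174,356,199))
for b in B: print("T",b)
for b in C: print("S",b)
for b,c in zip(B,C): print(tri(t,b[0],s,c[0]))
tc=lambda x,y:(258+x/5-.4,145+y/5-.4); sc=lambda x,y:(230+x/5-.4,155+y/5-.4)
print("tread",tri(t,tc(720,383),s,sc(67,293)))
print("post-+",tri(t,tc(317,487),s,sc(403,55)))
print("post+-",tri(t,tc(585,243),s,sc(228,275)))
print("lip corners",[plane(t,*tc(*p),50)[:2].round(1) for p in ((374,43),(566,50))])
print("load bar ends",[plane(t,*tc(*p),54)[:2].round(1) for p in ((52,230),(38,458))], [plane(t,*tc(*p),42)[:2].round(1) for p in ((341,250),(562,255),(558,484))])
print("blankcorner",[plane(s,*sc(*p),54)[:2].round(1) for p in ((733,190),(652,55))])
E
```

```text
T ((347.7491408934708, 218.15316642120766), (553.9, 16.3, 44.2), 679.0)
T ((300.3927105961863, 215.72145788076273), (563.3, 153.8, 44.4), 690.5)
S ((294.44854586129753, 198.34936614466812), (555.3, 16.8, 44.3), 447.0)
S ((337.7937384898711, 186.06445672191526), (566.6, 152.4, 46.4), 452.5)
(array([553.87274804,  16.60638369,  39.76735431]), np.float64(0.4025997447802154))
(array([563.53324833, 154.31209681,  45.7654822 ]), np.float64(0.37106974993364406))
tread (array([ 542.08462143, -141.07596314,   31.24063172]), np.float64(1.0323092089742627))
post-+ (array([488.01766258,  95.72142796,  89.44203508]), np.float64(0.423029700548809))
post+- (array([621.07887268, -59.94516105,  86.29664636]), np.float64(4.219989430877997))
lip corners [array([743.9,  57.4]), array([737.4, -54.4])]
load bar ends [array([637.9, 246.4]), array([506.3, 256.2])] [array([623.8,  79. ]), array([618.3, -49.8]), array([485.2, -44.1])]
blankcorner [array([644.5, 243.3]), array([513.6, 253.7])]
```

```bash
cat >> h.py <<'E'
N=np.array([554.2,16.7]); TH=-4.3
def die(x,y):
    c,s=np.cos(np.radians(TH)),np.sin(np.radians(TH)); return N+[c*x-s*y,s*x+c*y]
def go(xy,z,yaw=None):
    """print turn (rad, first) and then shift in tool axes (cm) to reach the target"""
    st=env.state(); p=st["ee_pos"]; cur=st["ee_rot"][2]; yaw=cur if yaw is None else yaw
    a=np.radians(yaw); d=np.r_[xy,z]-p
    print("t",round(st["time_s"],2),"pos",p.round(1),"rot",st["ee_rot"].round(2),"F",st["force"].round(1),"w",round(st["gripper_width"],1))
    print("wz %.3f"%np.radians(cur-yaw),"cm tx %.2f ty %.2f tz %.2f"%tuple(np.array([d[0]*np.cos(a)+d[1]*np.sin(a),d[0]*np.sin(a)-d[1]*np.cos(a),-d[2]])/10))
E
python3 -c "
from h import *
print(die(0,-158)); go([542.1,-141],60,TH)"
```

```text
[ 542.35336116 -140.8552511 ]
t 0.2 pos [ 181.8 -545.2  180.7] rot [-179.94   -0.     18.44] F [ 0.1 -0.9 -0.2] w 91.5
wz 0.397 cm tx 32.90 ty -43.01 tz 12.07
```

Request:
move_arm:
  plan:
    - {"wz":0.1}
    - {"wz":0.1}
    - {"wz":0.1}
    - {"wz":0.097}
    - {"tx":1,"ty":-1.34}
    - {"tx":2.06,"ty":-2.69}
    - {"tx":2.06,"ty":-2.69}
    - {"tx":2.06,"ty":-2.69}
    - {"tx":2.06,"ty":-2.69}
    - {"tx":2.06,"ty":-2.69}
    - {"tx":2.06,"ty":-2.69}
    - {"tx":2.06,"ty":-2.69}
  gripper: 0

```text
schema error: expected keys tx, ty, tz, wx, wy, wz
```

Request:
move_arm:
  plan:
    - {"tx":2.06,"ty":-2.69,"tz":1.0}
    - {"tx":2.06,"ty":-2.69,"tz":1.0}
    - {"tx":2.06,"ty":-2.69,"tz":1.0}
    - {"tx":2.06,"ty":-2.69,"tz":1.0}
    - {"tx":2.06,"ty":-2.69,"tz":1.0}
    - {"tx":2.06,"ty":-2.69,"tz":1.0}
    - {"tx":2.06,"ty":-2.69,"tz":1.0}
    - {"tx":2.06,"ty":-2.69,"tz":1.0}
    - {"tx":1,"ty":-1.34,"tz":1.0}
    - {}
    - {}
    - {}

```text
schema error: expected keys tx, ty, tz, wx, wy, wz
```

```bash
python3 -c "
from h import *
go(die(0,-158),34,TH)"
```

```text
t 0.2 pos [ 181.8 -545.2  180.7] rot [-179.94   -0.     18.44] F [ 0.1 -0.9 -0.2] w 91.5
wz 0.397 cm tx 32.93 ty -43.02 tz 14.67
```

All six keys are required in every row.

Request:
move_arm:
  plan:
    - {"tx":0,"ty":0,"tz":0,"wx":0,"wy":0,"wz":0.1}
    - {"tx":0,"ty":0,"tz":0,"wx":0,"wy":0,"wz":0.1}
    - {"tx":0,"ty":0,"tz":0,"wx":0,"wy":0,"wz":0.1}
    - {"tx":0,"ty":0,"tz":0,"wx":0,"wy":0,"wz":0.097}
    - {"tx":1,"ty":-1.34,"tz":0,"wx":0,"wy":0,"wz":0}
    - {"tx":2.06,"ty":-2.69,"tz":0,"wx":0,"wy":0,"wz":0}
    - {"tx":2.06,"ty":-2.69,"tz":0,"wx":0,"wy":0,"wz":0}
    - {"tx":2.06,"ty":-2.69,"tz":0,"wx":0,"wy":0,"wz":0}
    - {"tx":2.06,"ty":-2.69,"tz":0,"wx":0,"wy":0,"wz":0}
    - {"tx":2.06,"ty":-2.69,"tz":0,"wx":0,"wy":0,"wz":0}
    - {"tx":2.06,"ty":-2.69,"tz":0,"wx":0,"wy":0,"wz":0}
    - {"tx":2.06,"ty":-2.69,"tz":0,"wx":0,"wy":0,"wz":0}
  gripper: 0

```text
time_s: 1.2
ee_pos: [351.5, -354.5, 181.1]
ee_rot: [180.0, -0.0, -4.3]
force: [0.8, -0.7, 0.0]
gripper_width: 14.0
gripper_force: 0.0
```

Request:
move_arm:
  plan:
    - {"tx":2.06,"ty":-2.69,"tz":1,"wx":0,"wy":0,"wz":0}
    - {"tx":2.06,"ty":-2.69,"tz":1,"wx":0,"wy":0,"wz":0}
    - {"tx":2.06,"ty":-2.69,"tz":1,"wx":0,"wy":0,"wz":0}
    - {"tx":2.06,"ty":-2.69,"tz":1,"wx":0,"wy":0,"wz":0}
    - {"tx":2.06,"ty":-2.69,"tz":1,"wx":0,"wy":0,"wz":0}
    - {"tx":2.06,"ty":-2.69,"tz":1,"wx":0,"wy":0,"wz":0}
    - {"tx":2.06,"ty":-2.69,"tz":1,"wx":0,"wy":0,"wz":0}
    - {"tx":2.06,"ty":-2.69,"tz":1,"wx":0,"wy":0,"wz":0}
    - {"tx":1,"ty":-1.34,"tz":1,"wx":0,"wy":0,"wz":0}
    - {"tx":0,"ty":0,"tz":0,"wx":0,"wy":0,"wz":0}
    - {"tx":0,"ty":0,"tz":0,"wx":0,"wy":0,"wz":0}
    - {"tx":0,"ty":0,"tz":0,"wx":0,"wy":0,"wz":0}

```text
time_s: 2.2
ee_pos: [541.8, -141.7, 91.3]
ee_rot: [180.0, 0.0, -4.3]
force: [-0.4, 1.3, -0.2]
gripper_width: 0.6
gripper_force: 0.0
```

```bash
python3 -c "
from h import *
go(die(0,-158),34,TH)"
```

```text
t 2.2 pos [ 541.8 -141.7   91.3] rot [ 1.7997e+02  2.0000e-02 -4.3200e+00] F [-0.4  1.3 -0.2] w 0.6
wz -0.000 cm tx 0.05 ty -0.09 tz 5.73
```

Request:
move_arm:
  plan:
    - {"tx":0,"ty":-0.1,"tz":1.5,"wx":0,"wy":0,"wz":0}
    - {"tx":0,"ty":0,"tz":2,"wx":0,"wy":0,"wz":0}
    - {"tx":0,"ty":0,"tz":1.3,"wx":0,"wy":0,"wz":0}
    - {"tx":0,"ty":0,"tz":0.6,"wx":0,"wy":0,"wz":0}
    - {"tx":0,"ty":0,"tz":0.2,"wx":0,"wy":0,"wz":0}
    - {"tx":0,"ty":0,"tz":0.2,"wx":0,"wy":0,"wz":0}
    - {"tx":0,"ty":0,"tz":0.1,"wx":0,"wy":0,"wz":0}
    - {"tx":0,"ty":0,"tz":0.1,"wx":0,"wy":0,"wz":0}
    - {"tx":0,"ty":0,"tz":0.1,"wx":0,"wy":0,"wz":0}
    - {"tx":0,"ty":0,"tz":0.1,"wx":0,"wy":0,"wz":0}

```text
time_s: 3.03
ee_pos: [542.7, -140.3, 29.6]
ee_rot: [180.0, -0.1, -4.3]
force: [-0.5, 0.3, -0.5]
gripper_width: 0.7
gripper_force: 0.0
```

Request:
move_arm:
  plan:
    - {"tx":0,"ty":0,"tz":0.1,"wx":0,"wy":0,"wz":0}
    - {"tx":0,"ty":0,"tz":0.1,"wx":0,"wy":0,"wz":0}
    - {"tx":0,"ty":0,"tz":0.1,"wx":0,"wy":0,"wz":0}
    - {"tx":0,"ty":0,"tz":0.1,"wx":0,"wy":0,"wz":0}

```text
time_s: 3.37
ee_pos: [542.4, -140.1, 25.1]
ee_rot: [180.0, -0.0, -4.3]
force: [1.2, -0.0, 0.7]
gripper_width: 0.4
gripper_force: 0.0
```

Run:
```python
from h import *
print(env.state()["force"],env.state()["ee_pos"])
t=grab_frame("top")["color"]; s=grab_frame("scene")["color"]
a=cv2.resize(t[170:260,330:430],None,fx=4,fy=4,interpolation=2); b=cv2.resize(s[165:255,220:320],None,fx=4,fy=4,interpolation=2)
cv2.imwrite("pics/p1.png",np.hstack([a,b])[:,:,::-1])
```

```text
[ 1.23610723 -0.02377793  0.66231499] [ 542.38726611 -140.11555346   25.05372981]
```

View pics/p1.png

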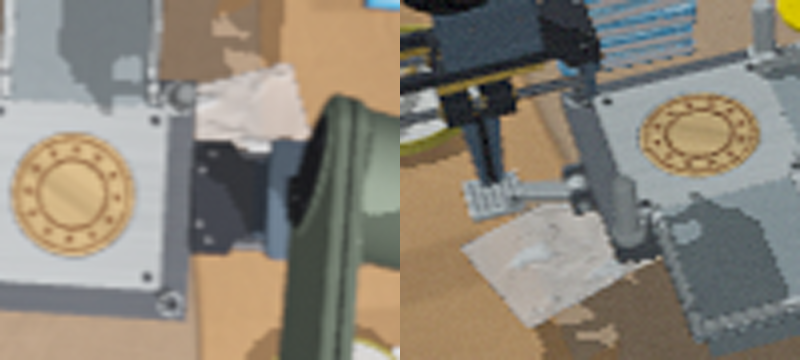

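Scene crop: the fingertips are over the rear part of the tread, at about (482,180), and the disc is still flush. There is no contact force yet, so I'll keep going down.

Request:
move_arm:
  plan:
    - {"tx":0,"ty":0,"tz":0.1,"wx":0,"wy":0,"wz":0}
    - {"tx":0,"ty":0,"tz":0.1,"wx":0,"wy":0,"wz":0}
    - {"tx":0,"ty":0,"tz":0,"wx":0,"wy":0,"wz":0}
    - {"tx":0,"ty":0,"tz":0,"wx":0,"wy":0,"wz":0}

```text
time_s: 3.8
ee_pos: [542.3, -140.1, 23.1]
ee_rot: [180.0, 0.0, -4.3]
force: [0.4, 0.0, 0.7]
gripper_width: 0.2
gripper_force: 0.0
```

Run:
```python
from h import *
f=grab_frame("scene"); st=env.state(); print(st["force"],st["torque"],st["effort"].round(2))
V=np.array(f["view"]);fl=200/np.tan(np.radians(f["vfov"]/2))
for P in (st["ee_pos"],[542.3,-140.9,32],[542.3,-140.9,24]):
    c=V@np.r_[P,1]; x,y=c[0]/-c[2],-c[1]/-c[2]; k=1+f["k1"]*(x*x+y*y); print(P,f["cx"]+fl*x*k,f["cy"]+fl*y*k)
h=cv2.resize(f["color"][185:240,220:300],None,fx=9,fy=9,interpolation=2); cv2.imwrite("pics/p2.png",h[:,:,::-1])
```

```text
[0.09001177 0.05652491 0.18935738] [0.01556768 0.0496469  0.04431039] [ 0.000e+00 -4.289e+01 -1.838e+01  4.000e-02 -7.000e-02 -0.000e+00]
[ 542.32523817 -140.16436976   23.11917982] 243.5238421931556 215.0681761373349
[542.3, -140.9, 32] 242.86445102940883 213.04292456882533
[542.3, -140.9, 24] 243.23956873375192 214.92918814032512
```

View pics/p2.png

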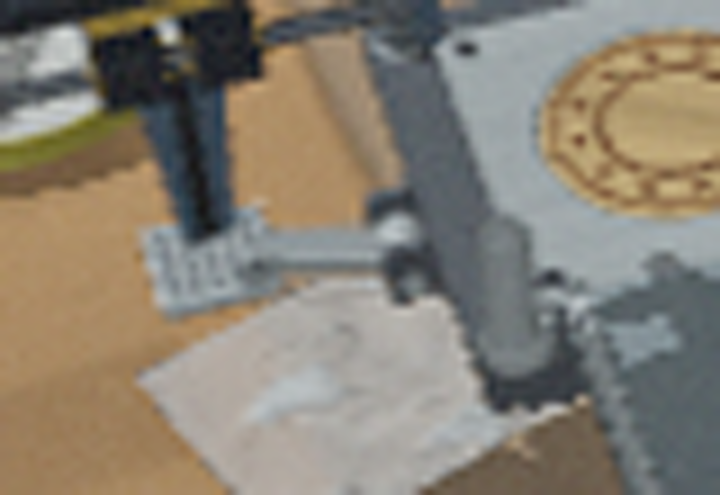

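The fingertip's lower end shows at crop (205,240), or full (242.8,211.7). The reported TCP projects to (243.5,215.1), which suggests the tip is higher than reported. I'll check this against the first picture.

Run:
```python
from h import *
f=grab_frame("scene"); V=np.array(f["view"]);fl=200/np.tan(np.radians(f["vfov"]/2))
print("cam",-V[:3,:3].T@V[:3,3])
def pr(P):
    c=V@np.r_[P,1]; x,y=c[0]/-c[2],-c[1]/-c[2]; k=1+f["k1"]*(x*x+y*y); return np.round([f["cx"]+fl*x*k,f["cy"]+fl*y*k],1)
for q in(-1,1): print("start tips",pr(np.array([181.8,-545.2,180.7])+q*52*np.array([.316,-.949,0])))
a=cv2.imread("pics/scene0.png")[85:150,5:105]; a=cv2.resize(a,None,fx=4,fy=4,interpolation=2)
b=cv2.resize(f["color"][160:225,205:305][:,:,::-1],None,fx=4,fy=4,interpolation=2); cv2.imwrite("pics/p3.png",np.hstack([a,b]))
for z in(23,32,40): print(z,[pr([542.3+dx,-140.5,z]) for dx in(-16,16)])
```

```text
cam [1542.94122636 -281.91153205 1039.69268387]
start tips [ 90.9 132.3]
start tips [ 57.  146.7]
23 [array([241.9, 211.6]), array([244.9, 218.7])]
32 [array([241.5, 209.4]), array([244.5, 216.6])]
40 [array([241.1, 207.5]), array([244.1, 214.7])]
```

View pics/p3.png

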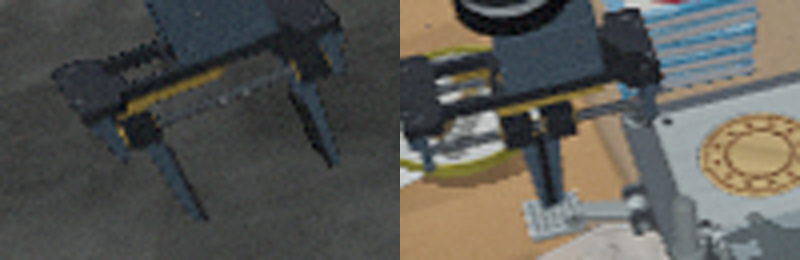

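In the first picture the tips sit at (56,139.5) and (89,126), above the predicted (57,147) and (91,132). They are higher than reported, so I'll find contact by force.

Request:
move_arm:
  plan:
    - {"tx":0,"ty":0,"tz":0.1,"wx":0,"wy":0,"wz":0}
    - {"tx":0,"ty":0,"tz":0.1,"wx":0,"wy":0,"wz":0}
    - {"tx":0,"ty":0,"tz":0.1,"wx":0,"wy":0,"wz":0}
    - {"tx":0,"ty":0,"tz":0,"wx":0,"wy":0,"wz":0}

```text
time_s: 4.23
ee_pos: [542.2, -140.1, 19.9]
ee_rot: [180.0, 0.0, -4.3]
force: [-1.2, -0.0, -0.2]
gripper_width: 0.4
gripper_force: 0.0
```

Request:
move_arm:
  plan:
    - {"tx":0,"ty":0,"tz":0.1,"wx":0,"wy":0,"wz":0}
    - {"tx":0,"ty":0,"tz":0.1,"wx":0,"wy":0,"wz":0}
    - {"tx":0,"ty":0,"tz":0.1,"wx":0,"wy":0,"wz":0}
    - {"tx":0,"ty":0,"tz":0,"wx":0,"wy":0,"wz":0}

```text
time_s: 4.57
ee_pos: [542.2, -140.1, 16.9]
ee_rot: [-180.0, 0.0, -4.3]
force: [0.0, -0.9, -0.6]
gripper_width: 0.2
gripper_force: 0.0
```

Request:
move_arm:
  plan:
    - {"tx":0,"ty":0,"tz":0.1,"wx":0,"wy":0,"wz":0}
    - {"tx":0,"ty":0,"tz":0.1,"wx":0,"wy":0,"wz":0}
    - {"tx":0,"ty":0,"tz":0.1,"wx":0,"wy":0,"wz":0}
    - {"tx":0,"ty":0,"tz":0,"wx":0,"wy":0,"wz":0}

```text
time_s: 4.9
ee_pos: [542.2, -140.1, 13.9]
ee_rot: [-180.0, 0.0, -4.3]
force: [0.3, -0.4, 0.8]
gripper_width: 0.3
gripper_force: 0.0
```

Run:
```python
from h import *
f=grab_frame("scene"); st=env.state(); print(st["ee_pos"],st["force"])
c=f["color"].astype(int)
for r in range(200,222): print(r," ".join("%3d,%3d"%(c[r,x,0],c[r,x,2]) for x in range(234,254)))
```

```text
[ 542.22934036 -140.12865687   13.99874278] [ 0.67900327 -0.92244013  0.50146015]
200 134, 71 112, 69  77, 81  56, 86  61, 87  51, 70  31, 44  36, 34  53, 72  60, 81  51, 81 101, 85 163,100 174,101 174,102 176,104 175,105 172,101 174,101 173,102
201 128, 71 129, 70  96, 78  61, 86  55, 81  52, 72  29, 40  14, 23  44, 62  55, 79  57, 83 102, 85 164,101 179,106 171,100 173,102 172,101 175,106 173,102 172,102
202 123, 70 130, 73 129, 87  95, 90  55, 83  61, 87  39, 56  19, 21  39, 48  53, 78  55, 84  72, 85 160, 98 176, 99 175,103 173,102 172,101 173,101 171,102 173,102
203 125, 72 163, 94 153, 93  86, 78  50, 79  55, 80  45, 60  26, 24  38, 48  60, 80  53, 80  77, 85 161, 99 177,100 177,104 174,101 175,102 174,103 172,102 172,104
204 177,104 179,103 181,104 137, 93  55, 85  51, 81  47, 66  34, 38  28, 34  53, 77  58, 81  77, 86 159, 97 176,100 174,104 174,102 173,102 173,101 175,105 173,102
205 174,100 178,107 180,103 154,100  93, 91  52, 81  49, 71  40, 47  27, 31  42, 68  57, 83  49, 85 160, 99 177,104 175,103 174,101 171,100 174,101 174,104 170, 97
206 177,105 177,100 179,103 152, 9
[... 1889 characters left out ...]
,132 120,128 129,122 126, 97 126,114 162,156
218 171,102 167, 94 172, 97 182,162 175,179 149,164 156,166 158,169 144,155 131,142 118,126 122,129 128,122 127,104 128, 92 152,108 141,121 164,158 177,169 167,157
219 171,100 172,104 170, 97 162,114 142,139 128,141 121,130 114,124 122,117 132,102 143, 90 162, 88 171, 92 173,102 161,109 170,154 178,171 177,169 175,169 175,168
220 169, 96 167, 95 168, 97 169, 95 145,104 131,104 141, 92 163, 90 169, 88 170, 90 171, 96 170,101 172,102 177,149 179,167 179,170 173,165 173,165 172,164 175,167
221 169, 99 170, 97 172,101 169, 98 167, 94 169, 97 172, 99 172, 99 171, 99 172,107 171,102 176,152 177,164 179,164 177,161 174,162 173,166 173,166 171,163 172,165
```

Request:
move_arm:
  plan:
    - {"tx":0,"ty":0,"tz":0.1,"wx":0,"wy":0,"wz":0}
    - {"tx":0,"ty":0,"tz":0.1,"wx":0,"wy":0,"wz":0}
    - {"tx":0,"ty":0,"tz":0.1,"wx":0,"wy":0,"wz":0}
    - {"tx":0,"ty":0,"tz":0,"wx":0,"wy":0,"wz":0}

```text
time_s: 5.28
ee_pos: [542.2, -140.1, 10.9]
ee_rot: [-180.0, 0.0, -4.3]
force: [-0.0, 0.5, 1.3]
gripper_width: 0.5
gripper_force: 0.0
```

Request:
move_arm:
  plan:
    - {"tx":0,"ty":0,"tz":0.1,"wx":0,"wy":0,"wz":0}
    - {"tx":0,"ty":0,"tz":0.1,"wx":0,"wy":0,"wz":0}
    - {"tx":0,"ty":0,"tz":0,"wx":0,"wy":0,"wz":0}

```text
time_s: 5.53
ee_pos: [542.2, -140.1, 8.9]
ee_rot: [180.0, 0.0, -4.3]
force: [0.1, 0.3, 0.8]
gripper_width: 0.6
gripper_force: 0.0
```

Run:
```python
from h import *
f=grab_frame("scene"); st=env.state(); print(st["ee_pos"],st["force"])
c=f["color"].astype(int)
for r in range(207,222): print(r," ".join("%3d"%c[r,x].mean() for x in range(234,254)))
```

```text
[ 542.27298898 -140.14340714    9.02151375] [ 0.23740186 -0.31461615 -1.16187738]
207 141 140 140 153 119  66  72  47  22  42  62  67 100 134 164 155 136 137 139 138
208 139 141 140 146 119  81  70  53  26  45  70  69  85 151 147 131 137 141 138 135
209 140 140 142 140 127  86  66  57  34  40  58  72  91 125 162 152 136 138 140 140
210 138 150 157 157 169 131  69  58  34  29  63  67  81 115 167 141 131 146 142 148
211 137 153 170 134 154 138  77  58  39  24  50  69  79  69  98 123 143 152 150 149
212 139 142 161 150 143 139  93  69  51  26  42  62  84  90  96 111 143 151 151 152
213 137 116 157 152 131 150 117  70  48  33  43  56  97 110  97 106 100  98 142 159
214 139 137 168 173 136 150 140  82  51  40  51  61  84 110  85 103 111 113 116 116
215 137 138 150 165 139 152 162 117 111 131 130 116  94 108 102  97 113 124 126 126
216 138 137 125 155 150 128 160 133 152 135  91 111 100 107 115 125 131 122 128 141
217 133 138 134 169 167 140 154 146 156 170 143 120 132 137 129 123 126 115 121 157
218 137 135 136 175 177 159 161 163 151 137 125 124 123 117 111 131 135 161 174 163
219 139 133 134 135 141 137 125 118 118 119 115 124 134 138 138 162 173 172 172 174
220 137 135 134 134 122 122 115 130 136 132 133 137 139 165 170 170 169 167 169 168
221 137 135 132 133 129 136 136 137 134 139 139 163 175 168 171 168 169 172 168 170
```

Request:
move_arm:
  plan:
    - {"tx":0,"ty":0,"tz":0.1,"wx":0,"wy":0,"wz":0}
    - {"tx":0,"ty":0,"tz":0.1,"wx":0,"wy":0,"wz":0}
    - {"tx":0,"ty":0,"tz":0.1,"wx":0,"wy":0,"wz":0}
    - {"tx":0,"ty":0,"tz":0,"wx":0,"wy":0,"wz":0}

```text
time_s: 5.92
ee_pos: [542.2, -140.1, 5.9]
ee_rot: [180.0, 0.0, -4.3]
force: [-0.2, 0.1, -0.1]
gripper_width: 0.4
gripper_force: 0.0
```

Request:
move_arm:
  plan:
    - {"tx":0,"ty":0,"tz":0.1,"wx":0,"wy":0,"wz":0}
    - {"tx":0,"ty":0,"tz":0.1,"wx":0,"wy":0,"wz":0}
    - {"tx":0,"ty":0,"tz":0,"wx":0,"wy":0,"wz":0}

```text
time_s: 6.17
ee_pos: [542.2, -140.1, 3.9]
ee_rot: [-180.0, 0.0, -4.3]
force: [-0.2, 0.1, -0.2]
gripper_width: 0.4
gripper_force: 0.0
```

Request:
move_arm:
  plan:
    - {"tx":0,"ty":0,"tz":0.1,"wx":0,"wy":0,"wz":0}
    - {"tx":0,"ty":0,"tz":0.1,"wx":0,"wy":0,"wz":0}
    - {"tx":0,"ty":0,"tz":0,"wx":0,"wy":0,"wz":0}

```text
time_s: 6.42
ee_pos: [542.2, -140.1, 1.9]
ee_rot: [180.0, 0.0, -4.3]
force: [-0.1, -0.4, 0.4]
gripper_width: 0.3
gripper_force: 0.0
```

Request:
move_arm:
  plan:
    - {"tx":0,"ty":0,"tz":0.1,"wx":0,"wy":0,"wz":0}
    - {"tx":0,"ty":0,"tz":0.1,"wx":0,"wy":0,"wz":0}
    - {"tx":0,"ty":0,"tz":0,"wx":0,"wy":0,"wz":0}

```text
time_s: 6.67
ee_pos: [542.4, -140.2, 0.0]
ee_rot: [180.0, -0.0, -4.3]
force: [1.0, -0.6, 0.4]
gripper_width: 0.8
gripper_force: 0.0
```

Run:
```python
from h import *
f=grab_frame("scene"); st=env.state(); print(st["ee_pos"],st["force"])
g=grab_frame("top")
a=cv2.resize(g["color"][185:245,340:420],None,fx=5,fy=5,interpolation=2);b=cv2.resize(f["color"][185:245,220:300],None,fx=5,fy=5,interpolation=2); cv2.imwrite("pics/p4.png",np.hstack([a,b])[:,:,::-1])
```

```text
[ 5.42313127e+02 -1.40135316e+02  8.52824372e-02] [0.02887109 0.55786635 0.78647417]
```

View pics/p4.png

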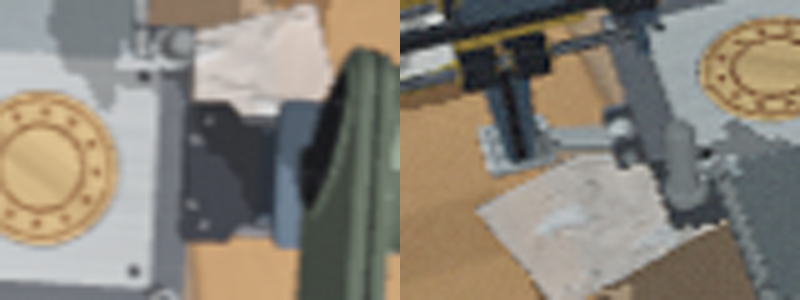

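The fingertips now show at scene (244,217), near the tread's front edge. This fits a tip about 30 mm above the reported TCP. I'll keep going down in fine steps.

Request:
move_arm:
  plan:
    - {"tx":0,"ty":0,"tz":0.1,"wx":0,"wy":0,"wz":0}
    - {"tx":0,"ty":0,"tz":0.1,"wx":0,"wy":0,"wz":0}
    - {"tx":0,"ty":0,"tz":0,"wx":0,"wy":0,"wz":0}

```text
time_s: 7.02
ee_pos: [542.5, -140.5, -0.9]
ee_rot: [180.0, -0.0, -4.3]
force: [-1.5, -0.6, 6.3]
gripper_width: 0.3
gripper_force: 3.1
```

Request:
move_arm:
  plan:
    - {"tx":0,"ty":0,"tz":0.1,"wx":0,"wy":0,"wz":0}
    - {"tx":0,"ty":0,"tz":0.1,"wx":0,"wy":0,"wz":0}
    - {"tx":0,"ty":0,"tz":0,"wx":0,"wy":0,"wz":0}

```text
time_s: 7.27
ee_pos: [542.5, -140.9, -2.6]
ee_rot: [179.9, -0.0, -4.3]
force: [-2.8, -1.1, 7.8]
gripper_width: 0.3
gripper_force: 4.1
```

Request:
move_arm:
  plan:
    - {"tx":0,"ty":0,"tz":0.1,"wx":0,"wy":0,"wz":0}
    - {"tx":0,"ty":0,"tz":0.1,"wx":0,"wy":0,"wz":0}
    - {"tx":0,"ty":0,"tz":0.1,"wx":0,"wy":0,"wz":0}
    - {"tx":0,"ty":0,"tz":0,"wx":0,"wy":0,"wz":0}

```text
time_s: 7.6
ee_pos: [542.4, -141.6, -5.5]
ee_rot: [179.9, -0.1, -4.2]
force: [-4.1, -4.9, 8.6]
gripper_width: 0.1
gripper_force: 4.6
```

Request:
move_arm:
  plan:
    - {"tx":0,"ty":0,"tz":0.1,"wx":0,"wy":0,"wz":0}
    - {"tx":0,"ty":0,"tz":0.1,"wx":0,"wy":0,"wz":0}
    - {"tx":0,"ty":0,"tz":0,"wx":0,"wy":0,"wz":0}

```text
time_s: 7.85
ee_pos: [542.4, -141.9, -6.9]
ee_rot: [179.8, -0.1, -4.2]
force: [-4.7, -4.2, 11.8]
gripper_width: 0.4
gripper_force: 6.3
```

Request:
move_arm:
  plan:
    - {"tx":0,"ty":0,"tz":0.1,"wx":0,"wy":0,"wz":0}
    - {"tx":0,"ty":0,"tz":0.1,"wx":0,"wy":0,"wz":0}
    - {"tx":0,"ty":0,"tz":0,"wx":0,"wy":0,"wz":0}

```text
time_s: 8.1
ee_pos: [542.5, -142.0, -7.2]
ee_rot: [179.8, -0.1, -4.2]
force: [-7.8, -3.3, 25.0]
gripper_width: 0.9
gripper_force: 12.3
```

Run:
```python
from h import *
t=grab_frame("top"); s=grab_frame("scene")
B=woodblobs(t,42,(330,195,375,240)); C=woodblobs(s,42,(275,180,313,212))
print(B,C,tri(t,B[0][0],s,C[0][0]), env.state()["force"])
```

```text
[((347.75107913669063, 217.9892086330935), (554.4, 16.3, 44.7), 695.0)] [((294.3636983964517, 196.61480723302626), (547.4, 18.4, 47.7), 488.5)] (array([554.18107105,  16.88435694,  47.16056545]), np.float64(0.10140471584378301)) [-8.00960619 -4.409184   24.03166159]
```

The disc has risen: triangulated z goes from 39.8 to 47.2. The lever is on its stop at 25 N. Next I'll lift off and go to the far (−x) side of the disc with the fingers 40 mm apart.

Request:
move_arm:
  plan:
    - {"tx":0,"ty":0,"tz":-0.5,"wx":0,"wy":0,"wz":0}
    - {"tx":0,"ty":0,"tz":-2,"wx":0,"wy":0,"wz":0}
    - {"tx":0,"ty":0,"tz":-2,"wx":0,"wy":0,"wz":0}
    - {"tx":0,"ty":0,"tz":-2,"wx":0,"wy":0,"wz":0}
    - {"tx":0,"ty":0,"tz":0,"wx":0,"wy":0,"wz":0}

```text
time_s: 8.62
ee_pos: [545.2, -140.9, 57.9]
ee_rot: [179.9, -0.4, -4.3]
force: [-0.3, -0.5, 0.5]
gripper_width: 0.5
gripper_force: 0.0
```

Run:
```python
from h import *
go(die(-70,0),50,TH)
```

```text
t 8.62 pos [ 545.2 -140.9   57.9] rot [179.91  -0.45  -4.31] F [-0.3 -0.5  0.5] w 0.5
wz -0.000 cm tx -7.29 ty -15.79 tz 0.79
```

Request:
move_arm:
  plan:
    - {"tx":-1.17,"ty":-2.63,"tz":0,"wx":0,"wy":0,"wz":0}
    - {"tx":-1.17,"ty":-2.63,"tz":0,"wx":0,"wy":0,"wz":0}
    - {"tx":-1.17,"ty":-2.63,"tz":0,"wx":0,"wy":0,"wz":0}
    - {"tx":-1.17,"ty":-2.63,"tz":0,"wx":0,"wy":0,"wz":0}
    - {"tx":-1.17,"ty":-2.63,"tz":0,"wx":0,"wy":0,"wz":0}
    - {"tx":-1.17,"ty":-2.63,"tz":0,"wx":0,"wy":0,"wz":0}
    - {"tx":0,"ty":0,"tz":0,"wx":0,"wy":0,"wz":0}
    - {"tx":0,"ty":0,"tz":0,"wx":0,"wy":0,"wz":0}
    - {"tx":0,"ty":0,"tz":0,"wx":0,"wy":0,"wz":0}
  gripper: 4.0

```text
time_s: 9.37
ee_pos: [484.4, 22.2, 53.7]
ee_rot: [180.0, 0.0, -4.3]
force: [0.5, -1.2, -0.0]
gripper_width: 40.0
gripper_force: 0.0
```

Run:
```python
from h import *
go(die(-70,0),14,TH)
f=grab_frame("scene"); s=grab_frame("top")
cv2.imwrite("pics/p5.png",np.hstack([cv2.resize(x["color"][r:r+100,c:c+100],None,fx=4,fy=4,interpolation=2) for x,r,c in((s,165,290),(f,135,240))])[:,:,::-1])
```

```text
t 9.37 pos [484.4  22.2  53.7] rot [179.97   0.    -4.28] F [ 0.5 -1.2 -0. ] w 40.0
wz 0.000 cm tx 0.00 ty 0.02 tz 3.97
```

View pics/p5.png

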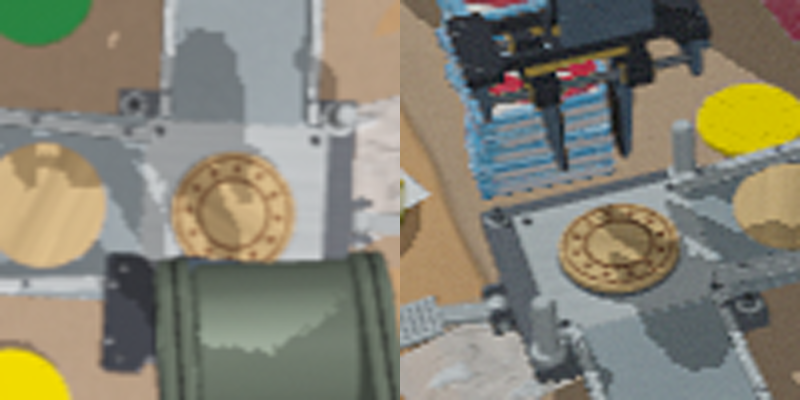

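The disc stands clear above the die face, at scene crop (618,247). The fingers are behind it at crops (562,165) and (625,150). I'll go down and check the tip height against its projection.

Request:
move_arm:
  plan:
    - {"tx":0,"ty":0,"tz":1,"wx":0,"wy":0,"wz":0}
    - {"tx":0,"ty":0,"tz":1.2,"wx":0,"wy":0,"wz":0}
    - {"tx":0,"ty":0,"tz":0.8,"wx":0,"wy":0,"wz":0}
    - {"tx":0,"ty":0,"tz":0.5,"wx":0,"wy":0,"wz":0}
    - {"tx":0,"ty":0,"tz":0.2,"wx":0,"wy":0,"wz":0}
    - {"tx":0,"ty":0,"tz":0,"wx":0,"wy":0,"wz":0}
    - {"tx":0,"ty":0,"tz":0,"wx":0,"wy":0,"wz":0}

```text
time_s: 10.05
ee_pos: [484.6, 22.3, 17.3]
ee_rot: [180.0, -0.0, -4.3]
force: [0.6, -0.2, 0.3]
gripper_width: 40.1
gripper_force: 0.0
```

```bash
cat >> h.py <<'E'
def pr(f,P):
    V=np.array(f["view"]);fl=200/np.tan(np.radians(f["vfov"]/2)); c=V@np.r_[P,1]; x,y=c[0]/-c[2],-c[1]/-c[2]; k=1+f["k1"]*(x*x+y*y); return np.round([f["cx"]+fl*x*k,f["cy"]+fl*y*k],1)
E
python3 - <<'E'
from h import *
f=grab_frame("scene")
for z in(42,47,53.7+32,53.7): print(z,[pr(f,np.r_[die(-70+dx,y),z]).tolist() for dx in(0,16) for y in(-33,-20,20,33)])
h=f["color"].astype(int)
for r in range(180,196): print(r," ".join("%3d"%h[r,x].mean() for x in range(272,304)))
go(die(-70,0),15,TH)
E
```

```text
42 [[277.8, 185.5], [281.9, 184.5], [294.4, 181.5], [298.4, 180.6], [279.1, 188.8], [283.2, 187.8], [295.8, 184.8], [299.9, 183.8]]
47 [[277.7, 184.3], [281.8, 183.3], [294.3, 180.3], [298.3, 179.4], [279.0, 187.6], [283.1, 186.6], [295.7, 183.6], [299.8, 182.6]]
85.7 [[276.5, 174.8], [280.7, 173.8], [293.5, 170.9], [297.6, 169.9], [277.9, 178.2], [282.1, 177.2], [294.9, 174.1], [299.0, 173.2]]
53.7 [[277.5, 182.7], [281.6, 181.7], [294.1, 178.7], [298.2, 177.8], [278.8, 186.0], [282.9, 185.0], [295.6, 182.0], [299.6, 181.0]]
180 134 137 139 138 137 142 105  73  69  51  75 128 137 137 140 140 139 135 135 130 121 112  82  43  41  60  80  91  92  93  99  98
181 136 140 138 135 115  94 103  87  70  57  74 125 137 138 133 123 115 111  94  91  89  94  97  62  36  63  80  96 107 107 160 176
182  88 124 137 138 138 141 119  80  69  56  75 110 120 100  95  92  96  94  93  93  94  96 103  96  61  68  89 113 118 120 117 116
183 141 140 138 142 138 138 134  94  63  65  46  87 100  95  94  96  99 101  98 127 139 151 169 159 109  89 109 121 121 118 117 118
184 138 141 131 121 113  99  94  90  74 
[... 974 characters left out ...]
9 108 108 114 110 100  83  71  83 104 110
192 166 164 162 162 163 163 166 166 165 128  70  91  97 136 147 124 117 111 107 103 107 104 104  99 105 108 105 107  99  72  79 104
193 164 165 165 162 166 165 164 167 157 107  79  82  81  96  79  99 136 150 121 103 105 105 104 106 106 107 107 107 106  89  65  97
194 162 166 166 165 166 166 166 164 158 112  90  71  55  83  62  84  93  95  93  94 101  98 100 101  93 101 102 105 110 110  81  86
195 166 165 164 166 164 164 165 162 142 118 106 105 104  94  71  94 104 103 100  98 137 118  97  94  95  95  95  95  94  98  76  80
t 10.1 pos [484.6  22.4  17.5] rot [ 1.80e+02 -5.00e-02 -4.32e+00] F [-0.  -0.2  0.6] w 39.8
wz -0.000 cm tx -0.02 ty 0.05 tz 0.25
```

The finger ends are at rows 186 and 182.5, which matches z ≈ 49.5 and confirms the ~32 mm offset. I'll go down 2.5 mm and push.

Request:
move_arm:
  plan:
    - {"tx":0,"ty":0,"tz":0.25,"wx":0,"wy":0,"wz":0}
    - {"tx":0.5,"ty":0,"tz":0,"wx":0,"wy":0,"wz":0}
    - {"tx":0.5,"ty":0,"tz":0,"wx":0,"wy":0,"wz":0}
    - {"tx":0.2,"ty":0,"tz":0,"wx":0,"wy":0,"wz":0}
    - {"tx":0.2,"ty":0,"tz":0,"wx":0,"wy":0,"wz":0}
    - {"tx":0.2,"ty":0,"tz":0,"wx":0,"wy":0,"wz":0}
    - {"tx":0.3,"ty":0,"tz":0,"wx":0,"wy":0,"wz":0}
    - {"tx":0.3,"ty":0,"tz":0,"wx":0,"wy":0,"wz":0}
    - {"tx":0.3,"ty":0,"tz":0,"wx":0,"wy":0,"wz":0}

```text
time_s: 10.85
ee_pos: [509.3, 20.6, 14.6]
ee_rot: [180.0, 0.0, -4.3]
force: [-0.6, 0.3, 0.2]
gripper_width: 40.1
gripper_force: 0.2
```

Run:
```python
from h import *
t=grab_frame("top"); s=grab_frame("scene")
print(env.state()["ee_pos"],env.state()["force"]); print(woodblobs(t,50,(330,150,375,240)),woodblobs(s,50,(275,180,320,240)))
```

```text
[509.92496247  20.55635954  14.68671085] [-0.70393696 -0.79221008  0.00529165]
[((348.35291943828526, 209.84885439763488), (565.4, 15.5, 44.3), 451.0)] [((295.239634345413, 199.37055174665358), (569.2, 16.6, 48.8), 510.5)]
```

The disc follows as predicted: its centre is 56 mm ahead of the TCP, and the push force is below 1 N.

Request:
move_arm:
  plan:
    - {"tx":0.4,"ty":0,"tz":0,"wx":0,"wy":0,"wz":0}
    - {"tx":0.5,"ty":0,"tz":0,"wx":0,"wy":0,"wz":0}
    - {"tx":0.5,"ty":0,"tz":0,"wx":0,"wy":0,"wz":0}
    - {"tx":0.5,"ty":0,"tz":0,"wx":0,"wy":0,"wz":0}
    - {"tx":0.5,"ty":0,"tz":0,"wx":0,"wy":0,"wz":0}
    - {"tx":0.5,"ty":0,"tz":0,"wx":0,"wy":0,"wz":0}
    - {"tx":0.5,"ty":0,"tz":0,"wx":0,"wy":0,"wz":0}
    - {"tx":0.5,"ty":0,"tz":0,"wx":0,"wy":0,"wz":0}
    - {"tx":0.5,"ty":0,"tz":0,"wx":0,"wy":0,"wz":0}
    - {"tx":0.5,"ty":0,"tz":0,"wx":0,"wy":0,"wz":0}
    - {"tx":0.5,"ty":0,"tz":0,"wx":0,"wy":0,"wz":0}
    - {"tx":0.4,"ty":0,"tz":0,"wx":0,"wy":0,"wz":0}

```text
time_s: 11.95
ee_pos: [567.6, 16.2, 14.6]
ee_rot: [180.0, -0.0, -4.3]
force: [0.4, -0.5, -1.0]
gripper_width: 39.8
gripper_force: 0.1
```

Run:
```python
from h import *
t=grab_frame("top"); s=grab_frame("scene")
go(die(68.7,0),15,TH); print(die(125,0),woodblobs(t,50,(330,150,375,240)),woodblobs(s,50,(275,180,340,250)))
```

```text
t 12.05 pos [567.9  16.2  14.7] rot [ 1.80e+02 -5.00e-02 -4.31e+00] F [ 0.  -0.   0.4] w 40.1
wz -0.000 cm tx 5.50 ty 0.05 tz -0.03
[678.84814169   7.32765915] [] [((334.4745269286754, 228.81271227559435), (709.8, 63.7, 85.1), 343.5), ((301.02369816027436, 213.2865606485812), (628.8, 10.1, 46.7), 534.5)]
```

Request:
move_arm:
  plan:
    - {"tx":0.4,"ty":0,"tz":0.1,"wx":0,"wy":0,"wz":0}
    - {"tx":0.5,"ty":0,"tz":0,"wx":0,"wy":0,"wz":0}
    - {"tx":0.5,"ty":0,"tz":0,"wx":0,"wy":0,"wz":0}
    - {"tx":0.5,"ty":0,"tz":0,"wx":0,"wy":0,"wz":0}
    - {"tx":0.5,"ty":0,"tz":0,"wx":0,"wy":0,"wz":0}
    - {"tx":0.5,"ty":0,"tz":0,"wx":0,"wy":0,"wz":0}
    - {"tx":0.5,"ty":0,"tz":0,"wx":0,"wy":0,"wz":0}
    - {"tx":0.5,"ty":0,"tz":0,"wx":0,"wy":0,"wz":0}
    - {"tx":0.5,"ty":0,"tz":0,"wx":0,"wy":0,"wz":0}
    - {"tx":0.5,"ty":0,"tz":0,"wx":0,"wy":0,"wz":0}
    - {"tx":0.4,"ty":0,"tz":0,"wx":0,"wy":0,"wz":0}
    - {"tx":0.2,"ty":0,"tz":0,"wx":0,"wy":0,"wz":0}

```text
time_s: 13.05
ee_pos: [622.6, 12.1, 13.6]
ee_rot: [180.0, -0.0, -4.3]
force: [0.1, 1.0, -0.4]
gripper_width: 40.2
gripper_force: 0.1
```

Run:
```python
from h import *
t=grab_frame("top"); s=grab_frame("scene")
go(die(68.7,0),14,TH); print(woodblobs(t,50,(330,150,375,240)),woodblobs(s,50,(275,180,325,250)))
```

```text
t 13.15 pos [622.2  12.1  13.6] rot [ 1.80e+02 -2.00e-02 -4.31e+00] F [-0.7 -0.1 -0.3] w 40.3
wz -0.000 cm tx 0.05 ty 0.05 tz -0.04
[] [((306.45254431103484, 226.50371640937678), (682.8, 5.6, 46.7), 583.0)]
```

Request:
move_arm:
  plan:
    - {"tx":-0.5,"ty":0,"tz":0,"wx":0,"wy":0,"wz":0}
    - {"tx":-0.7,"ty":0,"tz":0,"wx":0,"wy":0,"wz":0}
    - {"tx":-0.5,"ty":0,"tz":-2,"wx":0,"wy":0,"wz":0}
    - {"tx":-0.9,"ty":0,"tz":-2,"wx":0,"wy":0,"wz":0}
    - {"tx":-2.0,"ty":0,"tz":0,"wx":0,"wy":0,"wz":0}
    - {"tx":-2.2,"ty":0,"tz":0,"wx":0,"wy":0,"wz":0}
    - {"tx":0,"ty":0,"tz":0,"wx":0,"wy":0,"wz":0}
    - {"tx":0,"ty":0,"tz":0,"wx":0,"wy":0,"wz":0}
    - {"tx":0,"ty":0,"tz":0,"wx":0,"wy":0,"wz":0}
  gripper: 0

```text
time_s: 13.9
ee_pos: [554.2, 17.3, 54.0]
ee_rot: [180.0, -0.1, -4.3]
force: [0.4, -1.0, 1.2]
gripper_width: 0.7
gripper_force: 0.0
```

Run:
```python
from h import *
t=grab_frame("top"); s=grab_frame("scene")
go(die(0,0),14,TH)
B=woodblobs(t,50,(330,150,375,200));C=woodblobs(s,50,(275,180,325,250)); print(B,C,[tri(t,B[0][0],s,C[0][0]) if B and C else 0])
```

```text
t 14.0 pos [554.7  17.2  53.7] rot [ 1.80e+02 -5.00e-02 -4.31e+00] F [ 1.1 -0.6 -0.4] w 0.2
wz -0.000 cm tx -0.05 ty 0.05 tz 3.97
[((350.3296703296703, 174.98876678876678), (678.9, 6.2, 44.6), 682.5)] [((306.3385102099511, 226.52113891285592), (683.1, 6.0, 46.6), 579.5)] [(array([679.44643355,   6.26298129,  45.41307163]), np.float64(0.08811211888344364))]
```

The disc lies at (679.4, 6.3), with the target at (678.8, 7.3). Next I'll press the empty pad back down.

Request:
move_arm:
  plan:
    - {"tx":0,"ty":0,"tz":1.2,"wx":0,"wy":0,"wz":0}
    - {"tx":0,"ty":0,"tz":1.5,"wx":0,"wy":0,"wz":0}
    - {"tx":0,"ty":0,"tz":0.8,"wx":0,"wy":0,"wz":0}
    - {"tx":0,"ty":0,"tz":0.2,"wx":0,"wy":0,"wz":0}
    - {"tx":0,"ty":0,"tz":0.2,"wx":0,"wy":0,"wz":0}
    - {"tx":0,"ty":0,"tz":0.2,"wx":0,"wy":0,"wz":0}
    - {"tx":0,"ty":0,"tz":0,"wx":0,"wy":0,"wz":0}

```text
time_s: 14.58
ee_pos: [554.3, 17.2, 12.7]
ee_rot: [180.0, -0.0, -4.3]
force: [-0.1, 0.8, 0.1]
gripper_width: 0.5
gripper_force: 0.0
```

Request:
move_arm:
  plan:
    - {"tx":0,"ty":0,"tz":0.1,"wx":0,"wy":0,"wz":0}
    - {"tx":0,"ty":0,"tz":0.1,"wx":0,"wy":0,"wz":0}
    - {"tx":0,"ty":0,"tz":0.1,"wx":0,"wy":0,"wz":0}
    - {"tx":0,"ty":0,"tz":0.1,"wx":0,"wy":0,"wz":0}
    - {"tx":0,"ty":0,"tz":0,"wx":0,"wy":0,"wz":0}

```text
time_s: 15.0
ee_pos: [554.6, 17.2, 9.1]
ee_rot: [-180.0, -0.1, -4.3]
force: [0.1, -0.2, 3.2]
gripper_width: 0.7
gripper_force: 1.9
```

Request:
move_arm:
  plan:
    - {"tx":0,"ty":0,"tz":0.1,"wx":0,"wy":0,"wz":0}
    - {"tx":0,"ty":0,"tz":0.1,"wx":0,"wy":0,"wz":0}
    - {"tx":0,"ty":0,"tz":0.1,"wx":0,"wy":0,"wz":0}
    - {"tx":0,"ty":0,"tz":0.1,"wx":0,"wy":0,"wz":0}
    - {"tx":0,"ty":0,"tz":0.1,"wx":0,"wy":0,"wz":0}
    - {"tx":0,"ty":0,"tz":0,"wx":0,"wy":0,"wz":0}

```text
time_s: 15.5
ee_pos: [554.5, 17.2, 3.5]
ee_rot: [180.0, -0.1, -4.3]
force: [1.8, -0.6, 2.7]
gripper_width: 0.2
gripper_force: 1.4
```

Request:
move_arm:
  plan:
    - {"tx":0,"ty":0,"tz":0.1,"wx":0,"wy":0,"wz":0}
    - {"tx":0,"ty":0,"tz":0.1,"wx":0,"wy":0,"wz":0}
    - {"tx":0,"ty":0,"tz":0,"wx":0,"wy":0,"wz":0}

```text
time_s: 15.75
ee_pos: [554.4, 17.2, 1.5]
ee_rot: [180.0, -0.0, -4.3]
force: [2.2, -0.2, 3.1]
gripper_width: 0.5
gripper_force: 1.4
```

Request:
move_arm:
  plan:
    - {"tx":0,"ty":0,"tz":0.1,"wx":0,"wy":0,"wz":0}
    - {"tx":0,"ty":0,"tz":0,"wx":0,"wy":0,"wz":0}

```text
time_s: 15.92
ee_pos: [554.4, 17.2, 1.1]
ee_rot: [180.0, -0.1, -4.3]
force: [1.1, 0.7, 6.2]
gripper_width: 0.2
gripper_force: 3.4
```

Request:
move_arm:
  plan:
    - {"tx":0,"ty":0,"tz":0.1,"wx":0,"wy":0,"wz":0}
    - {"tx":0,"ty":0,"tz":0,"wx":0,"wy":0,"wz":0}

```text
time_s: 16.08
ee_pos: [554.5, 17.2, 1.1]
ee_rot: [-180.0, -0.1, -4.3]
force: [-1.3, -0.5, 13.8]
gripper_width: 0.2
gripper_force: 6.5
```

Request:
move_arm:
  plan:
    - {"tx":0,"ty":0,"tz":0.05,"wx":0,"wy":0,"wz":0}
    - {"tx":0,"ty":0,"tz":0,"wx":0,"wy":0,"wz":0}

```text
time_s: 16.25
ee_pos: [554.5, 17.2, 1.0]
ee_rot: [-180.0, -0.1, -4.3]
force: [-1.3, 0.2, 16.5]
gripper_width: 0.0
gripper_force: 8.0
```

The pad is on the floor stop: the force rises steeply at reported z 1.0, which makes the offset about 33 mm. Now to move behind the blank.

Request:
move_arm:
  plan:
    - {"tx":0,"ty":0,"tz":-1,"wx":0,"wy":0,"wz":0}
    - {"tx":0,"ty":0,"tz":-2.5,"wx":0,"wy":0,"wz":0}
    - {"tx":0,"ty":0,"tz":-2.5,"wx":0,"wy":0,"wz":0}
    - {"tx":0,"ty":-2,"tz":0,"wx":0,"wy":0,"wz":0}
    - {"tx":0,"ty":-3.2,"tz":0,"wx":0,"wy":0,"wz":0}
    - {"tx":0,"ty":-3.2,"tz":0,"wx":0,"wy":0,"wz":0}
    - {"tx":0,"ty":-3.2,"tz":0,"wx":0,"wy":0,"wz":0}
    - {"tx":0,"ty":-3.2,"tz":0,"wx":0,"wy":0,"wz":0}
    - {"tx":0,"ty":-3.2,"tz":0,"wx":0,"wy":0,"wz":0}
    - {"tx":0,"ty":-2.8,"tz":0,"wx":0,"wy":0,"wz":0}
  gripper: 4.0

```text
time_s: 17.08
ee_pos: [567.9, 226.1, 58.1]
ee_rot: [179.9, 0.2, -4.3]
force: [-0.2, -0.7, -0.2]
gripper_width: 40.1
gripper_force: 0.0
```

Request:
move_arm:
  plan:
    - {"tx":0,"ty":0,"tz":0,"wx":0,"wy":0,"wz":-0.12}
    - {"tx":0,"ty":0,"tz":0,"wx":0,"wy":0,"wz":-0.12}
    - {"tx":0,"ty":0,"tz":0,"wx":0,"wy":0,"wz":-0.12}
    - {"tx":0,"ty":0,"tz":0,"wx":0,"wy":0,"wz":-0.12}
    - {"tx":0,"ty":0,"tz":0,"wx":0,"wy":0,"wz":-0.12}
    - {"tx":0,"ty":0,"tz":0,"wx":0,"wy":0,"wz":-0.12}
    - {"tx":0,"ty":0,"tz":0,"wx":0,"wy":0,"wz":-0.12}
    - {"tx":0,"ty":0,"tz":0,"wx":0,"wy":0,"wz":-0.12}
    - {"tx":0,"ty":0,"tz":0,"wx":0,"wy":0,"wz":-0.12}
    - {"tx":0,"ty":0,"tz":0,"wx":0,"wy":0,"wz":-0.12}
    - {"tx":0,"ty":0,"tz":0,"wx":0,"wy":0,"wz":-0.12}
    - {"tx":0,"ty":0,"tz":0,"wx":0,"wy":0,"wz":-0.12}

```text
time_s: 18.08
ee_pos: [567.9, 224.0, 58.0]
ee_rot: [-179.8, 0.1, 78.5]
force: [0.6, 0.5, -0.3]
gripper_width: 39.7
gripper_force: 0.0
```

Request:
move_arm:
  plan:
    - {"tx":0,"ty":0,"tz":0,"wx":0,"wy":0,"wz":-0.12}
    - {"tx":0,"ty":0,"tz":0,"wx":0,"wy":0,"wz":-0.011}
    - {"tx":0,"ty":0,"tz":0,"wx":0,"wy":0,"wz":0}
    - {"tx":0,"ty":0,"tz":0,"wx":0,"wy":0,"wz":0}

```text
time_s: 18.42
ee_pos: [568.9, 224.4, 58.6]
ee_rot: [-179.9, 0.0, 85.6]
force: [-0.8, -0.1, -0.1]
gripper_width: 40.1
gripper_force: 0.0
```

Run:
```python
from h import *
t=grab_frame("top"); s=grab_frame("scene")
C=woodblobs(s,50,(322,174,358,199)); B=woodblobs(t,50,(280,195,320,236)); print(B,C,[tri(t,B[0][0],s,C[0][0]) if B and C else 0]); print(die(-1,138))
go(die(-1,208),20,TH+90)
# nest: mean brightness & wood blobs on delivery
print(woodblobs(t,50,(330,150,375,200)))
```

```text
[((301.5300026434047, 215.40867036743325), (563.1, 154.1, 44.9), 630.5)] [((337.68027961736567, 186.00294334069167), (566.4, 152.6, 46.7), 453.0)] [(array([564.77146509, 152.03838224,  47.80129825]), np.float64(2.8345927593104014))]
[563.54987917 154.38652715]
t 18.52 pos [569.3 224.5  58.9] rot [-1.7995e+02  3.0000e-02  8.5610e+01] F [-0.4  0.5 -0. ] w 39.7
wz -0.001 cm tx -0.04 ty -0.04 tz 3.89
[((350.1903039073806, 175.0217076700434), (679.0, 6.7, 44.5), 691.0)]
```

Request:
move_arm:
  plan:
    - {"tx":0,"ty":0.06,"tz":1,"wx":0,"wy":0,"wz":0}
    - {"tx":0,"ty":0,"tz":1.5,"wx":0,"wy":0,"wz":0}
    - {"tx":0,"ty":0,"tz":1,"wx":0,"wy":0,"wz":0}
    - {"tx":0,"ty":0,"tz":0.5,"wx":0,"wy":0,"wz":0}
    - {"tx":0,"ty":0,"tz":0.3,"wx":0,"wy":0,"wz":0}
    - {"tx":0,"ty":0,"tz":0.2,"wx":0,"wy":0,"wz":0}
    - {"tx":0,"ty":0,"tz":0,"wx":0,"wy":0,"wz":0}

```text
time_s: 19.1
ee_pos: [570.3, 224.6, 13.9]
ee_rot: [-180.0, 0.0, 85.7]
force: [-0.1, -0.7, 0.5]
gripper_width: 40.1
gripper_force: 0.0
```

Request:
move_arm:
  plan:
    - {"tx":-0.4,"ty":0,"tz":0,"wx":0,"wy":0,"wz":0}
    - {"tx":-0.4,"ty":0,"tz":0,"wx":0,"wy":0,"wz":0}
    - {"tx":-0.3,"ty":0,"tz":0,"wx":0,"wy":0,"wz":0}
    - {"tx":-0.2,"ty":0,"tz":0,"wx":0,"wy":0,"wz":0}
    - {"tx":-0.2,"ty":0,"tz":0,"wx":0,"wy":0,"wz":0}
    - {"tx":-0.2,"ty":0,"tz":0,"wx":0,"wy":0,"wz":0}
    - {"tx":-0.3,"ty":0,"tz":0,"wx":0,"wy":0,"wz":0}
    - {"tx":-0.4,"ty":0,"tz":0,"wx":0,"wy":0,"wz":0}
    - {"tx":-0.4,"ty":0,"tz":0,"wx":0,"wy":0,"wz":0}
    - {"tx":-0.4,"ty":0,"tz":0,"wx":0,"wy":0,"wz":0}
    - {"tx":-0.4,"ty":0,"tz":0,"wx":0,"wy":0,"wz":0}
    - {"tx":-0.4,"ty":0,"tz":0,"wx":0,"wy":0,"wz":0}

```text
time_s: 20.1
ee_pos: [567.2, 184.3, 14.1]
ee_rot: [180.0, 0.0, 85.7]
force: [0.9, -0.1, 0.8]
gripper_width: 39.7
gripper_force: 0.3
```

Run:
```python
from h import *
t=grab_frame("top"); s=grab_frame("scene")
C=woodblobs(s,50,(300,174,358,215)); B=woodblobs(t,50,(280,195,370,236)); print(B,C)
go(die(0,56.3),14,TH+90); print(die(0,98),die(0,110))
```

```text
[((315.1293260473588, 214.158014571949), (563.6, 127.5, 44.0), 366.0)] [((329.27323008849555, 188.44874631268436), (567.2, 125.7, 47.4), 452.0)]
t 20.2 pos [567.1 183.9  14.1] rot [-1.7998e+02  3.0000e-02  8.5670e+01] F [ 0.3 -0.2 -0.3] w 39.6
wz -0.001 cm tx -11.14 ty -0.03 tz 0.01
[561.54791523 114.42414309] [562.44765995 126.39036469]
```

Request:
move_arm:
  plan:
    - {"tx":-0.4,"ty":0,"tz":0,"wx":0,"wy":0,"wz":0}
    - {"tx":-0.5,"ty":0,"tz":0,"wx":0,"wy":0,"wz":0}
    - {"tx":-0.5,"ty":0,"tz":0,"wx":0,"wy":0,"wz":0}
    - {"tx":-0.5,"ty":0,"tz":0,"wx":0,"wy":0,"wz":0}
    - {"tx":-0.5,"ty":0,"tz":0,"wx":0,"wy":0,"wz":0}
    - {"tx":-0.5,"ty":0,"tz":0,"wx":0,"wy":0,"wz":0}
    - {"tx":-0.5,"ty":0,"tz":0,"wx":0,"wy":0,"wz":0}
    - {"tx":-0.5,"ty":0,"tz":0,"wx":0,"wy":0,"wz":0}
    - {"tx":-0.5,"ty":0,"tz":0,"wx":0,"wy":0,"wz":0}
    - {"tx":-0.5,"ty":0,"tz":0,"wx":0,"wy":0,"wz":0}
    - {"tx":-0.4,"ty":0,"tz":0,"wx":0,"wy":0,"wz":0}
    - {"tx":-0.3,"ty":0,"tz":0,"wx":0,"wy":0,"wz":0}

```text
time_s: 21.2
ee_pos: [563.0, 128.3, 14.1]
ee_rot: [-180.0, 0.0, 85.7]
force: [0.5, 0.1, -0.2]
gripper_width: 39.9
gripper_force: 0.1
```

Run:
```python
from h import *
s=grab_frame("scene")
print(woodblobs(s,50,(285,174,358,215)))
go(die(0,56.3),14,TH+90); print(die(0,56.3))
```

```text
[((311.766702393712, 192.7834941050375), (562.2, 69.4, 47.4), 466.5)]
t 21.25 pos [562.9 127.9  14.1] rot [-1.7999e+02  3.0000e-02  8.5680e+01] F [ 0.4 -0.   0. ] w 40.0
wz -0.000 cm tx -5.53 ty -0.03 tz 0.01
[558.42130232  72.84152302]
```

Request:
move_arm:
  plan:
    - {"tx":-0.4,"ty":0,"tz":0,"wx":0,"wy":0,"wz":0}
    - {"tx":-0.4,"ty":0,"tz":0,"wx":0,"wy":0,"wz":0}
    - {"tx":-0.4,"ty":0,"tz":0,"wx":0,"wy":0,"wz":0}
    - {"tx":-0.4,"ty":0,"tz":0,"wx":0,"wy":0,"wz":0}
    - {"tx":-0.4,"ty":0,"tz":0,"wx":0,"wy":0,"wz":0}
    - {"tx":-0.4,"ty":0,"tz":0,"wx":0,"wy":0,"wz":0}
    - {"tx":-0.4,"ty":0,"tz":0,"wx":0,"wy":0,"wz":0}
    - {"tx":-0.4,"ty":0,"tz":0,"wx":0,"wy":0,"wz":0}
    - {"tx":-0.3,"ty":0,"tz":0,"wx":0,"wy":0,"wz":0}
    - {"tx":-0.3,"ty":0,"tz":0,"wx":0,"wy":0,"wz":0}
    - {"tx":-0.3,"ty":0,"tz":0,"wx":0,"wy":0,"wz":0}
    - {"tx":-0.3,"ty":0,"tz":0,"wx":0,"wy":0,"wz":0}

```text
time_s: 22.25
ee_pos: [559.8, 84.7, 14.1]
ee_rot: [180.0, -0.0, 85.7]
force: [0.0, 0.3, -0.1]
gripper_width: 40.0
gripper_force: 0.2
```

Run:
```python
from h import *
s=grab_frame("scene")
print(woodblobs(s,50,(275,174,358,215)),woodblobs(s,42,(275,174,358,215)))
go(die(0,56.3),14,TH+90)
```

```text
[((297.7785812672176, 196.48519283746555), (560.4, 27.0, 47.3), 484.0)] [((297.7785812672176, 196.48519283746555), (552.5, 29.5, 47.7), 484.0)]
t 22.3 pos [559.7  84.2  14.1] rot [-1.80e+02  2.00e-02  8.57e+01] F [-0.5 -1.1 -0. ] w 39.6
wz -0.000 cm tx -1.15 ty -0.04 tz 0.01
```

Request:
move_arm:
  plan:
    - {"tx":-0.15,"ty":0,"tz":0,"wx":0,"wy":0,"wz":0}
    - {"tx":-0.15,"ty":0,"tz":0,"wx":0,"wy":0,"wz":0}
    - {"tx":-0.15,"ty":0,"tz":0,"wx":0,"wy":0,"wz":0}
    - {"tx":-0.15,"ty":0,"tz":0,"wx":0,"wy":0,"wz":0}
    - {"tx":-0.1,"ty":0,"tz":0,"wx":0,"wy":0,"wz":0}
    - {"tx":-0.1,"ty":0,"tz":0,"wx":0,"wy":0,"wz":0}
    - {"tx":-0.1,"ty":0,"tz":0,"wx":0,"wy":0,"wz":0}

```text
time_s: 22.88
ee_pos: [559.0, 75.9, 14.1]
ee_rot: [-180.0, 0.0, 85.7]
force: [0.4, -0.1, -0.7]
gripper_width: 39.7
gripper_force: 0.0
```

Request:
move_arm:
  plan:
    - {"tx":-0.1,"ty":0,"tz":0,"wx":0,"wy":0,"wz":0}
    - {"tx":-0.1,"ty":0,"tz":0,"wx":0,"wy":0,"wz":0}
    - {"tx":0,"ty":0,"tz":0,"wx":0,"wy":0,"wz":0}

```text
time_s: 23.13
ee_pos: [558.9, 73.8, 14.1]
ee_rot: [180.0, 0.0, 85.7]
force: [-1.4, -0.2, 0.1]
gripper_width: 39.9
gripper_force: 0.0
```

Run:
```python
from h import *
s=grab_frame("scene"); t=grab_frame("top")
print(woodblobs(s,42,(275,174,313,215)),woodblobs(t,42,(330,195,375,240)))
go(die(0,56.3),14,TH+90)
```

```text
[((294.5190582959641, 198.40022421524662), (554.8, 17.0, 44.5), 446.0)] []
t 23.23 pos [558.9  73.9  14.2] rot [1.80e+02 1.00e-02 8.57e+01] F [ 1.2 -0.3  0.4] w 40.0
wz -0.000 cm tx -0.11 ty -0.04 tz 0.02
```

The blank's centroid, (294.5,198.4) with area 446, matches the flush disc's original (294.4,198.3) with area 447. I'll retract and check.

Request:
move_arm:
  plan:
    - {"tx":0.5,"ty":0,"tz":0,"wx":0,"wy":0,"wz":0}
    - {"tx":0.5,"ty":0,"tz":-1,"wx":0,"wy":0,"wz":0}
    - {"tx":0,"ty":0,"tz":-3,"wx":0,"wy":0,"wz":0}
    - {"tx":0,"ty":0,"tz":-3,"wx":0,"wy":0,"wz":0}
    - {"tx":2,"ty":0,"tz":-2,"wx":0,"wy":0,"wz":0}
    - {"tx":3.5,"ty":0,"tz":0,"wx":0,"wy":0,"wz":0}
    - {"tx":3.5,"ty":0,"tz":0,"wx":0,"wy":0,"wz":0}
    - {"tx":3.5,"ty":0,"tz":0,"wx":0,"wy":0,"wz":0}
    - {"tx":3.5,"ty":0,"tz":0,"wx":0,"wy":0,"wz":0}
    - {"tx":2,"ty":0,"tz":0,"wx":0,"wy":0,"wz":0}
    - {"tx":0,"ty":0,"tz":0,"wx":0,"wy":0,"wz":0}
    - {"tx":0,"ty":0,"tz":0,"wx":0,"wy":0,"wz":0}

```text
time_s: 24.23
ee_pos: [572.9, 264.9, 104.5]
ee_rot: [180.0, 0.0, 85.9]
force: [0.2, -1.0, 1.1]
gripper_width: 39.7
gripper_force: 0.0
```

Run:
```python
from h import *
t=grab_frame("top"); s=grab_frame("scene")
B=woodblobs(t,42,(330,195,375,240));C=woodblobs(s,42,(275,180,313,212)); print(B,C,tri(t,B[0][0],s,C[0][0])[0])
B=woodblobs(t,50,(330,150,375,195));C=woodblobs(s,50,(275,212,325,250)); print(B,C)
print(env.state()["ee_pos"],env.state()["force"])
a=cv2.resize(t["color"][110:260,185:445],None,fx=3,fy=3,interpolation=2);b=cv2.resize(s["color"][155:205+50,230:385],None,fx=3,fy=3,interpolation=2)
o=np.zeros((600,780,3),np.uint8); o=np.zeros((450+150,780,3),np.uint8); o[:450]=a
cv2.imwrite("pics/p6.png",a[:,:,::-1])
```

```text
[((347.7252450980392, 218.0808823529412), (554.2, 16.6, 44.0), 680.0)] [((294.4560810810811, 198.4132882882883), (555.5, 16.7, 44.3), 444.0)] [554.06736783  16.61223119  39.67258402]
[((350.2083936324168, 175.0123010130246), (678.7, 6.5, 44.8), 691.0)] [((306.44224706219546, 226.51246775580395), (683.1, 6.0, 46.6), 581.5)]
[572.88159656 262.93073517 104.40616678] [0.54701755 0.78132937 0.00643022]
```

View pics/p6.png

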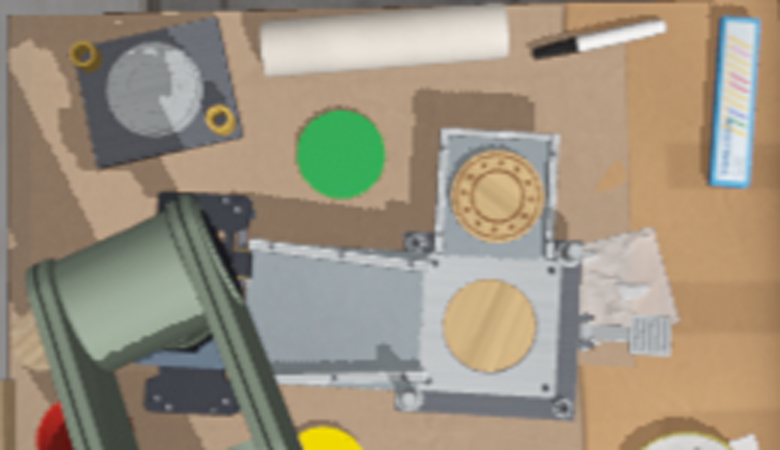

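The picture shows the blank flush in the nest at (490,325), the pressed disc on the delivery table at (497,195), and the arm clear. The blank's triangulated height is 39.7, the same as the original flush disc (39.8).

```bash
python3 -c "
from workcell import env
print(env.job_done())"
```

```text
the job is handed in; nothing more can be done
None
```

The job is handed in at about 24 s of the 72 s: the pressed disc is on the delivery table, about 1 mm from its middle, the blank is flush in the nest at the original disc's measured height, and the cup, the spool and the long box were not touched.

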